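Muddler from the tool bin to the sloped rest

ROBOT

A 6-joint arm with a two-finger parallel gripper is mounted at the origin on the work surface. World frame = base frame: x ahead of the robot, y to its left, z up, the work surface at z = 0. Lengths are in m, angles in rad, forces in N, time in s.
With the tool pointing down it reaches from about 0.25 to 0.725 m from the base axis. Payload 4 kg.
Tool frame: the origin (TCP) lies between the finger pads; the fingertips stand 14 mm ahead of it and the grasp point (between the pads) lies 5 mm behind it; z points along the fingers, y is the line along which they close (so a half turn about z gives the same grasp; the last joint's range is limited). The gripper opens to 85 mm and grips with 20 to 120 N. Pads are 22 mm wide; open, the fingers measure 114 mm over their backs; the gripper's body (76 mm by 85 mm) begins 54 mm behind the grasp point. The pads swing forward as they close: fully open they stand 13 mm farther back than shut.
Start: joints at [1.336, 0.241, 0.005, 1.335, 0, 1.571], TCP at [0.116, 0.486, 0.245] pointing down, gripper open.
Joint ranges: [-2.72, 2.72], [-1.05, 1.87], [-1.09, 1.28], [-1.99, 2.15], [-1.42, 1.44], [-3.14, 3.14]. Speed limits (rad/s): [2.79, 2.79, 3.14, 3.14, 3.14, 3.14].

INTERFACE

Orientations are given as a rotation vector (axis times angle).
In Python, from station import monitor, eyes, manip, finder gives the robot as it stands.
- The arm moves only by the tool jog_arm, never from a script. Its argument "steps" is a list of rows, each an object with "rotation": the turn, a rotation vector about the world's x, y, z in degrees, a list of three; "delta_pos": the shift along the world's x, y, z in m, a list of three; "gripper": the finger opening in m, from 0 to 0.0854. A call has exactly 5 rows; each row is the pose to reach, as a shift and turn from the pose commanded when the call began; what a row does not reach only later rows make up. A row lasts 1/10 s, in which the tool goes at most 50 mm and 8.59 degrees, less where a joint would pass 70% of its speed; a pose out of reach is approached as far as the arm can. A call with a gripper value outside its range is refused whole. The fingers move at their own pace and stop on an object; "newtons" is the grip in N (left out, the last holds). Time passes only in rows, so rows that repeat a pose let the fingers close, or fill a call up. It gives the time, the measured TCP pose, the force and the opening at its end, in the units of the state.
- monitor.state(): the state, without advancing time (a new reading comes with each control period).
- eyes.get_image(name): name is "scene" or "top"; returns the picture (400x640x3 uint8, blue, green, red); there is no depth.
- eyes.camera_params(name): a dict with "vfov" (degrees; the focal length in pixels is half the picture's height over the tangent of half this angle, whatever the lens; pixels are square), "cx", "cy" (the principal point, pixels), "D" ([k1, k2, p1, p2, k3] as OpenCV has them; the pictures are not rectified), "world_to_cam" (4x4, takes a point from world to camera coordinates). Camera axes: x right, y down, z forward; pixel columns grow to the right and rows downward; lengths in m; the calibration is good to about 2 mm. A picture is of the moment at which its call begins. camera_params takes no time and is no camera call.
- manip.sign_off(): hands the job in, once; it reports no verdict.
Trained networks look in the newest picture that a camera, given by its name, has taken for a name from the list of things; names that differ only in an ending like _2 or _b are one class to them, and where a whole thing is asked for, a point or a joint stands for the part that bears it (a point fixed in the world has none). Each returns a list of dicts, best first, with "conf" (0 to 1); they miss things now and then, are a little off and sometimes report something else, mostly with a low value. They report only what shows in the picture. A call takes as long as a camera call. They do not tell look-alikes from the thing itself.
- finder.find_in(camera, label): "bbox" ([left, top, width, height] in pixels, round what is visible of it).
- finder.landmark_of(camera, label): "centre" ([column, row] in pixels: a listed point, or the origin of a listed thing).
The state is a dict: "time_s": time; "joint_positions": joint angles; "dq": joint speeds; "effort": joint torques, N m; "position": TCP position; "orientation": TCP orientation; "force": force on the tool from outside, world axes, zero at the start; "ft_torque": the same for the moment, N m; "opening": finger opening in m.
Only numpy, scipy, OpenCV 4.12 (cv2) and the standard library are available. Lean on these libraries where they do the work, as an engineer would, in place of code of your own. Each camera call takes 0.05 s, during which the arm holds its last target. There are 200 camera calls.

TASK

Take the black muddler with the gold cap out of the crowded tool bin, stand it upright on the red mat and let go of it there. Then take it again at a slant and lay it in the sloped V-shaped rest, its black foot down against the stop and its gold cap at the upper end. Do not knock over or push aside anything else in the bin or on the counter.

Things in the scene. Friction and masses are not known exactly. Their poses are not given: they have to be found in the camera images.
- muddler: the target: matte black straight round muddler, 34 mm in diameter along its whole length and 165 mm long, the last 18 mm at the top being a gold cap of the same diameter; about 0.2 kg. Origin at the centre of its flat black foot, z along its axis towards the gold cap. It starts upright on the bin's floor in any of six places.
- muddler_cap (a point): centre of the muddler's gold top face, 165 mm from its foot
- bin: fixed open-topped steel tool bin, 200 (x) by 170 (y) by 90 mm high, walls and floor 5 mm thick; six tools stand in it in three columns 60 mm apart along its x and two rows 78 mm apart along its y. Origin at the centre of its underside. The bin stands to the left or to the right of the mat, the sloped rest on the other side.
- mat: fixed dark red rubber mat, 110 by 110 mm, 5 mm thick, flat on the counter. Origin at the centre of its underside
- rest: fixed steel rest: a V trough (90 degree V, 100 mm long, 36 mm wide) on a post over a dark 150 by 90 by 8 mm foot plate, rising at 30 degrees towards the rest's +x; a 40 mm wide stop plate closes its lower end. Its edges lie 5 mm below the axis of a seated muddler, whose upper 65 mm overhang the trough. Origin at the centre of the foot plate's underside
- rest_seat (a point): where the centre of the muddler's foot lies when it is seated against the stop plate (60 mm towards -x of the rest's origin and 85 mm above the counter); on the axis of the seated muddler
- rest_upper (a point): where the centre of the muddler's gold top face lies when it is seated, 165 mm up the 30 degree slope from rest_seat
- wood_muddler: shorter brown wooden muddler, 36 mm in diameter, 145 mm high. It stands in the bin. Loose bystander, origin at the centre of its underside, z up its axis.
- bitters: amber glass bottle with a yellow cap, 42 mm in diameter, 140 mm high. It stands in the bin. Loose bystander, origin at the centre of its underside, z up its axis.
- jigger: steel double-cone jigger, 44 mm in diameter, 110 mm high. It stands in the bin. Loose bystander, origin at the centre of its underside, z up its axis.
- dasher: green glass bottle with a red cap, 40 mm in diameter, 150 mm high. It stands in the bin. Loose bystander, origin at the centre of its underside, z up its axis.
- salt_jar: white jar, 42 mm in diameter, 100 mm high. It stands in the bin. Loose bystander, origin at the centre of its underside, z up its axis.
- tins: two nested steel shaker tins, 90 mm in diameter at the top, 180 mm high, beyond the mat, with the handle of a gold bar spoon sticking out of them to 280 mm high, leaning away from the robot (along the tins' x). Loose bystander, origin at the centre of its underside, z up its axis.
- scoop: clear acrylic ice scoop lying on the counter near the robot, 200 mm long along its x, 75 mm wide, 45 mm high. Loose bystander, origin on its underside
Things that resemble listed ones, but are neither listed nor needed, are in the scene too. There is more than one size of the muddler; the job needs the larger. Leave any purple look-alike of the rest alone.

How it is judged:
On the way:
1. the muddler stands upright by itself on the red mat, let go by the gripper (horizontal distance between muddler and mat below 0.055 m and angle between muddler's own z axis and vertical below 0.1 rad and z of muddler in the frame of mat between 0 and 0.012 m and contact force between the fingers and muddler below 0.05 N and linear speed of muddler below 0.03 m/s and angular speed of muddler below 0.3 rad/s), for 0.2 s.
At the end, for the whole second after the job is handed in: the muddler lies at rest in the sloped trough, the centre of its foot within 8 mm of rest_seat and the centre of its gold top face within 12 mm of rest_upper; the other tools in the bin and the tins still stand upright (within 0.2 rad) (distance between muddler and rest_seat below 0.008 m and distance between muddler_cap and rest_upper below 0.012 m and linear speed of muddler below 0.03 m/s and angular speed of muddler below 0.3 rad/s and angle between each of wood_muddler, bitters, jigger, dasher, salt_jar, tins's own z axis and vertical below 0.2 rad); the robot touches nothing.
It fails at once if another tool in the bin is knocked over (over 0.4 rad) or shifted more than 25 mm (angle between any of wood_muddler, bitters, jigger, dasher, salt_jar's own z axis and vertical above 0.4 rad or distance of any of wood_muddler, bitters, jigger, dasher, salt_jar from where it was at the start of the episode above 0.025 m).
It fails at once if the tins or the scoop are shifted more than 30 mm, or the tins tipped over 0.3 rad (distance of any of tins, scoop from where it was at the start of the episode above 0.03 m or angle between tins's own z axis and vertical above 0.3 rad).
It also fails if it takes over 54 s, if anything falls off the work surface, if the arm or the gripper's body presses on something with over 40 N, if the wrist force passes 120 N, or if a joint passes its speed limit or range.

## Working session

There is one attempt and no reset: what is moved stays moved. The work goes in short steps, Python scripts to look and compute and a tool call to move; the robot and the scene stay as the last step left them, time stands still between calls to the robot, and variables do not carry over. Pictures are saved under pics/ and viewed, on a budget of 10 in all, crops included, one or two more only if the job needs it, and the job is handed in when it is done.

Besides the shell and the picture viewer there is one more tool, called after "Call:" by a JSON object that holds its "api" and its "payload", one argument or row to a line. jog_arm: Moves the arm, as the interface text tells. Its arguments: {"type":"object","properties":{"steps":{"type":"array","items":{"type":"object","properties":{"rotation":{"type":"array","items":{"type":"number"}},"delta_pos":{"type":"array","items":{"type":"number"}},"gripper":{"type":"number"}}}},"newtons":{"type":"number"}},"required":["steps"]}

```bash
mkdir -p pics; ls
python3 - <<'E'
from station import monitor, eyes, manip, finder
import cv2, numpy as np
s=monitor.state(); print(s)
ims=[]
for n in("scene","top"):
    im=eyes.get_image(n); cv2.imwrite(f"pics/{n}0.png",im)
    p=eyes.camera_params(n); print(n,p)
    for l in("muddler","muddler_cap","bin","mat","rest","tins","scoop"):
        print(l,[(np.round(d['centre']).tolist(),round(d['conf'],2)) for d in finder.landmark_of(n,l)][:4])
E
```

```text
pics
{'time_s': 0.0, 'joint_positions': array([ 1.33597814e+00,  2.41418895e-01,  3.72213162e-03,  1.33519008e+00,
       -3.72330680e-05,  1.57079593e+00]), 'dq': array([ 0.00170646, -0.00196644,  0.00011389, -0.0014946 , -0.00105688,
        0.0001341 ]), 'effort': array([ 9.86292762e-04, -3.72318578e+01,  2.52407616e+01,  1.69426971e-02,
        5.98097904e-05, -4.89656145e-06]), 'position': array([0.11620391, 0.48569205, 0.24440917]), 'orientation': array([-0.36797947, -3.11975617,  0.00326781]), 'force': array([-0.38777633, -0.19865999, -0.09588854]), 'ft_torque': array([ 0.02518511, -0.00077697, -0.03492988]), 'opening': 0.08530474956956824}
scene {'vfov': 47.25972959926649, 'cx': 321.1228554555907, 'cy': 201.90755871402465, 'D': array([-0.06064971,  0.        ,  0.        ,  0.        ,  0.        ]), 'world_to_cam': array([[ 0.6733992 ,  0.73904875, -0.01845178, -0.33838167],
       [ 0.3964506 , -0.38207568, -0.83477248, -0.09337571],
       [-0.62398753,  0.5548199 , -0.55028578,  1.52514939],
       [ 0.        ,  0.        ,  0.        ,  1.        ]])}
muddler [([315.0, 
[... 476 characters left out ...]
.99633998e-01, -1.68583354e-03,
         7.46345480e-03],
       [-9.99121176e-01,  2.70406645e-02, -3.20262134e-02,
         5.09528929e-01],
       [ 3.20600778e-02,  8.19628041e-04, -9.99485608e-01,
         1.29220690e+00],
       [ 0.00000000e+00,  0.00000000e+00,  0.00000000e+00,
         1.00000000e+00]])}
muddler [([390.0, 166.0], 0.78), ([380.0, 132.0], 0.43)]
muddler_cap [([403.0, 159.0], 0.82), ([389.0, 121.0], 0.75), ([400.0, 186.0], 0.37)]
bin [([398.0, 185.0], 0.55)]
mat [([324.0, 199.0], 0.91), ([385.0, 185.0], 0.71)]
rest [([198.0, 276.0], 0.87), ([226.0, 204.0], 0.74)]
tins [([326.0, 129.0], 0.56), ([197.0, 175.0], 0.28)]
scoop [([311.0, 251.0], 0.8), ([393.0, 167.0], 0.26)]
```

Run:
```python
import cv2
cv2.imwrite("pics/t0c.png",cv2.resize(cv2.imread("pics/top0.png")[80:320,140:460],None,fx=2.5,fy=2.5,interpolation=cv2.INTER_CUBIC))
cv2.imwrite("pics/s0c.png",cv2.resize(cv2.imread("pics/scene0.png")[130:370,170:490],None,fx=2.5,fy=2.5,interpolation=cv2.INTER_CUBIC))
```

```text
(no output)
```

View pics/t0c.png

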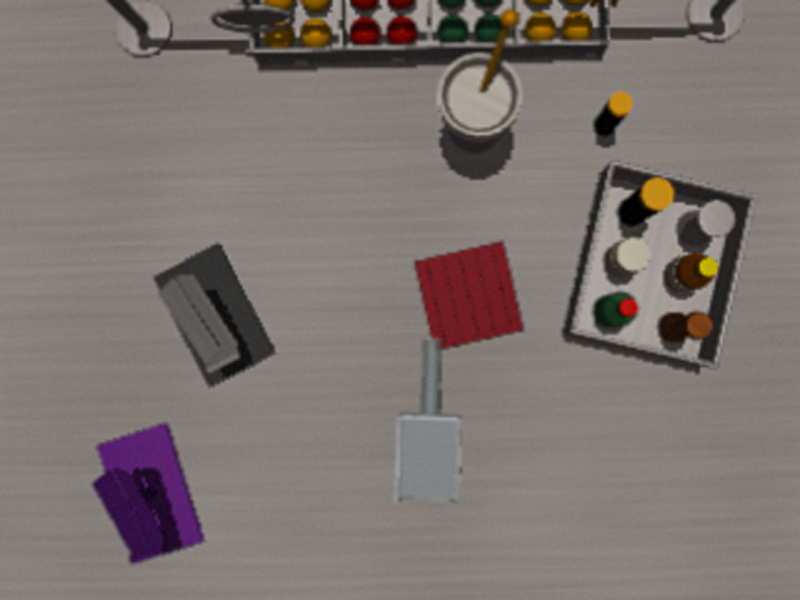

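View pics/s0c.png

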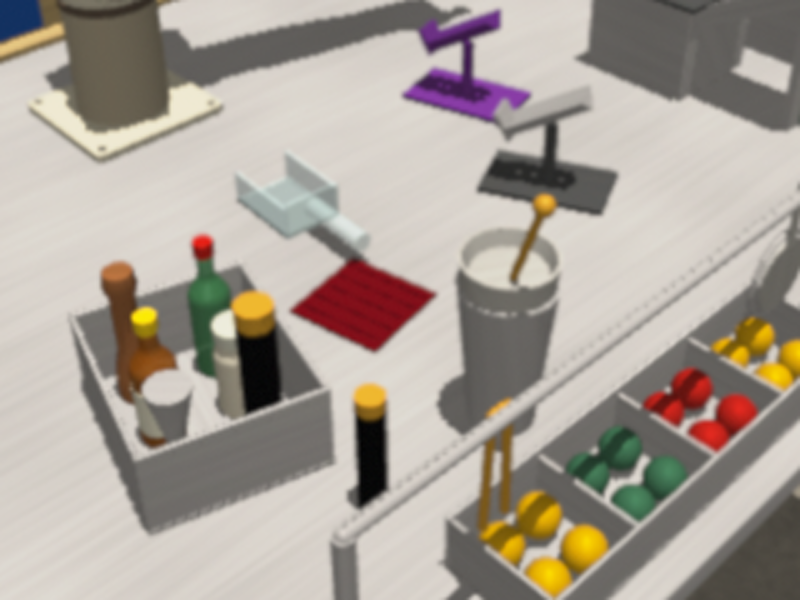

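Candidates for the muddler: the gold cap in the bin at top pixel (403,157) / scene (271,252), the smaller black-and-gold one standing outside behind the bin at top (388,121) / scene (318,288). The bin one is thicker and fits the description. The grey rest at top (226,205) is the real one, and the purple one at (200,277) is the decoy. Now I'll measure.

```bash
cat > h.py <<'E'
import cv2, numpy as np
from station import monitor, eyes, manip, finder
from scipy.spatial.transform import Rotation as R
def K(n):
    p=eyes.camera_params(n); f=200/np.tan(np.radians(p['vfov']/2))
    return np.array([[f,0,p['cx']],[0,f,p['cy']],[0,0,1]]),p['D'],p['world_to_cam']
def ray(n,uv):
    k,D,T=K(n); x,y=cv2.undistortPoints(np.array([[uv]],float),k,D)[0,0]
    return -T[:3,:3].T@T[:3,3], T[:3,:3].T@np.array([x,y,1])
def onz(n,uv,z):
    o,d=ray(n,uv); return o+d*(z-o[2])/d[2]
def tri(a,b):
    A=np.zeros((3,3));B=np.zeros(3)
    for n,uv in(("top",a),("scene",b)):
        o,d=ray(n,uv); d/=np.linalg.norm(d); M=np.eye(3)-np.outer(d,d); A+=M;B+=M@o
    return np.linalg.solve(A,B)
def proj(n,X):
    k,D,T=K(n); return cv2.projectPoints(np.atleast_2d(X).astype(float),cv2.Rodrigues(T[:3,:3])[0],T[:3,3],k,D)[0][:,0]
E
python3 - <<'E'
from h import *
np.set_printoptions(precision=4,suppress=True)
t=cv2.imread("pics/top0.png");s=cv2.imread("pics/scene0.png")
c2=lambda p:(np.array(p)/2.5+[140,80]-.3)
sc=lambda p:(np.array(p)/2.5+[170,130]-.3)
hsv=cv2.cvtColor(t,cv2.COLOR_BGR2HSV)
def blobs(m,amin):
    n,l,st,ce=cv2.connectedComponentsWithStats(m.astype(np.uint8)); return [(i,l,st[i],ce[i]) for i in range(1,n) if st[i,4]>=amin]
g=(hsv[...,0]>14)&(hsv[...,0]<27)&(hsv[...,1]>140)&(hsv[...,2]>120)
for i,l,st,ce in blobs(g,25):
    if 370<ce[0]<440: print("gold",st,ce, onz("top",ce,.17))
print("tri cap bin",tri(c2((657,193)),sc((253,303)))," small",tri(c2((620,103)),sc((370,392))))
red=((hsv[...,0]<8)|(hsv[...,0]>172))&(hsv[...,1]>120)
for i,l,st,ce in blobs(red,800):
    pts=np.argwhere(l==i)[:,::-1].astype(np.float32); r=cv2.minAreaRect(pts)
    b=np.array([onz("top",p,.005) for p in cv2.boxPoints(r)])
    print("mat",b.mean(0),np.linalg.norm(b[1]-b[0]),np.linalg.norm(b[2]-b[1]),b[:,:2].tolist())
P=np.array([onz("top",c2(p),.008) for p in((155,277),(220,243),(274,352),(211,386))])
print("rest plate",P.mean(0),[np.linalg.norm(P[i]-P[i-1]) for i in range(4)],np.degrees([np.arctan2(*(P[a]-P[b])[[1,0]]) for a,b in((0,3),(1,2))]))
B=np.array([onz("top",c2(p),.09) for p in((612,163),(750,198),(713,368),(565,333))])
print("bin",B.mean(0),[np.linalg.norm(B[i]-B[i-1]) for i in range(4)],B[:,:2].tolist())
print("tins top",onz("top",c2((480,97)),.18))
Rm=R.from_rotvec(monitor.state()['orientation']).as_matrix();print(Rm)
E
```

```text
gold [366  70  10   9  74] [370.4054  73.9459] [ 0.8428 -0.1604  0.17  ]
gold [384 117   9   9  68] [387.9412 120.9706] [ 0.7144 -0.2021  0.17  ]
gold [397 151  13  13 129] [402.6434 156.969 ] [ 0.6177 -0.2375  0.17  ]
tri cap bin [ 0.6176 -0.2367  0.1723]  small [ 0.7237 -0.208   0.13  ]
mat [ 0.5222 -0.0396  0.005 ] 0.10788941124128443 0.10805395137910968 [[0.5644308796329305, 0.02393773297053506], [0.5859038230025106, -0.08179323581835761], [0.47994964618865776, -0.10299155708061322], [0.4586314433618806, 0.0024748665285872287]]
rest plate [0.5075 0.2652 0.008 ] [np.float64(0.14787019636820353), np.float64(0.08869998643300181), np.float64(0.14651337936025205), np.float64(0.08609367404651094)] [26.2394 25.2195]
bin [ 0.5468 -0.2543  0.09  ] [np.float64(0.19911339761957902), np.float64(0.16180637730984407), np.float64(0.1971060613448335), np.float64(0.17150857512387366)] [[0.6636805824990878, -0.20350307179877458], [0.620427406401594, -0.3594212121661315], [0.42961655194253695, -0.31000444133397564], [0.4735941563375604, -0.14423001130118612]]
tins top [ 0.7223 -0.0531  0.18  ]
[[-0.9726  0.2327 -0.    ]
 [ 0.2327  0.9726  0.    ]
 [ 0.      0.     -1.    ]]
```

```bash
cat > ov.py <<'E'
from h import *
yaw=np.radians(25.7); O=np.array([.5075,.2652,0]); h=np.array([np.cos(yaw),np.sin(yaw),0]); n=np.array([-h[1],h[0],0]);z=np.array([0,0,1])
u=np.cos(np.pi/6)*h+.5*z; w=-.5*h+np.cos(np.pi/6)*z
seat=O-.06*h+.085*z
E
python3 - <<'E'
from ov import *
out=[]
def crop(nm,c,X,f):
    im=cv2.imread(f"pics/{nm}0.png"); a,b=int(c[0])-30,int(c[1])-30
    im=cv2.resize(im[b:b+60,a:a+60],(400,400),interpolation=cv2.INTER_CUBIC); k=400/60
    for L in X:
        p=np.round(((proj(nm,np.array(L))-[a,b]+.5)*k)).astype(np.int32); cv2.polylines(im,[p],False,(0,255,255),1)
    return im
E=[[seat+n*s*.018-w*.005+u*t for t in(0,.1)] for s in(-1,1)]+[[seat-.05*w*0,seat+u*.165]]
E.append([O+h*a+n*b+z*.008 for a,b in((-.075,-.045),(.075,-.045),(.075,.045),(-.075,.045),(-.075,-.045))])
m=np.array([.6176,-.237,.17]); th=np.linspace(0,2*np.pi,40)
C=[[m+[.017*np.cos(t),.017*np.sin(t),0] for t in th],[m,m-[0,0,.165]]]
im=np.vstack([np.hstack([crop(nm,proj(nm,O+.05*z)[0],E,0) for nm in("top","scene")]),np.hstack([crop(nm,proj(nm,m-[0,0,.05])[0],C,0) for nm in("top","scene")])])
cv2.imwrite("pics/ov.png",cv2.resize(im,(600,600)))
E
```

```text
(no output)
```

View pics/ov.png

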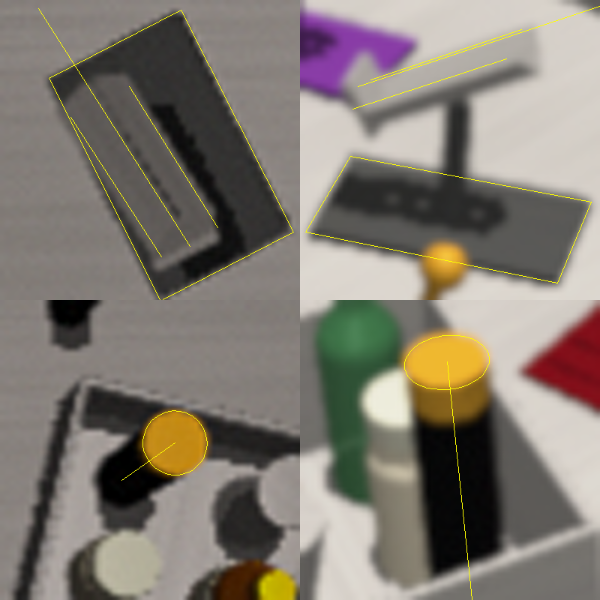

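```bash
cat > ov2.py <<'E'
from ov import *
import sys
def draw(out,size=26):
    ims=[]
    for nm in("top","scene"):
        im=cv2.imread(f"pics/{nm}0.png"); c=proj(nm,seat+.05*u)[0]; a,b=int(c[0])-size,int(c[1])-size
        k=400/(2*size); im=cv2.resize(im[b:b+2*size,a:a+2*size],(400,400),interpolation=cv2.INTER_CUBIC)
        V=lambda t:[seat+u*t+n*s*.018-w*q for s,q in((-1,.005),(0,.023),(1,.005))]
        E=[V(0),V(.1)]+[[x,y] for x,y in zip(V(0),V(.1))]
        cols=[(0,255,255)]*5+[(0,0,255)]
        E.append([seat+n*s*.02-w*q for s,q in((-1,0),(-1,.024),(1,.024),(1,0),(-1,0))])
        for L,cl in zip(E,cols):
            p=np.round((proj(nm,np.array(L))-[a,b]+.5)*k).astype(np.int32); cv2.polylines(im,[p],False,cl,1)
        ims.append(im)
    cv2.imwrite(out,np.hstack(ims))
draw("pics/ov2.png")
E
python3 ov2.py
```

```text
(no output)
```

View pics/ov2.png

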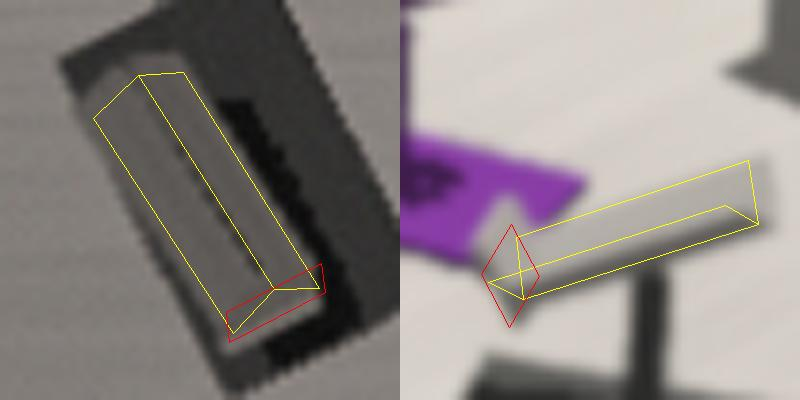

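Call:
{"api": "jog_arm", "payload": {
  "steps": [
    {"delta_pos": [0.04, 0, 0.03], "gripper": 0.085},
    {"delta_pos": [0.08, -0.02, 0.06], "gripper": 0.085},
    {"delta_pos": [0.12, -0.04, 0.08], "gripper": 0.085},
    {"delta_pos": [0.16, -0.06, 0.09], "gripper": 0.085},
    {"delta_pos": [0.2, -0.08, 0.09], "gripper": 0.085}
  ],
  "newtons": 80
}}

```text
schema error: expected keys rotation, delta_pos, gripper
```

Identification checks out: the bin muddler's model lands on its cap and body, at about 33 mm diameter and 0.172 m high. The rest model fits the grey rest to about 2–3 mm. Moving now.

Call:
{"api": "jog_arm", "payload": {
  "steps": [
    {"delta_pos": [0.02, -0.03, 0.02], "rotation": [0, 0, 3], "gripper": 0.085},
    {"delta_pos": [0.045, -0.065, 0.04], "rotation": [0, 0, 6], "gripper": 0.085},
    {"delta_pos": [0.07, -0.1, 0.056], "rotation": [0, 0, 9], "gripper": 0.085},
    {"delta_pos": [0.095, -0.138, 0.056], "rotation": [0, 0, 11], "gripper": 0.085},
    {"delta_pos": [0.12, -0.174, 0.056], "rotation": [0, 0, 13.46], "gripper": 0.085}
  ],
  "newtons": 80
}}

```text
time_s: 1.3
position: [0.2371, 0.3111, 0.3021]
orientation: [-0.004, 3.14, 0.002]
force: [0.1, -0.4, -0.9]
opening: 0.0851
```

Call:
{"api": "jog_arm", "payload": {
  "steps": [
    {"delta_pos": [0.026, -0.037, 0], "rotation": [0, 0, 0], "gripper": 0.085},
    {"delta_pos": [0.052, -0.075, 0], "rotation": [0, 0, 0], "gripper": 0.085},
    {"delta_pos": [0.078, -0.112, 0], "rotation": [0, 0, 0], "gripper": 0.085},
    {"delta_pos": [0.104, -0.15, 0], "rotation": [0, 0, 0], "gripper": 0.085},
    {"delta_pos": [0.13, -0.187, 0], "rotation": [0, 0, 0], "gripper": 0.085}
  ]
}}

```text
time_s: 1.8
position: [0.367, 0.1235, 0.3017]
orientation: [-0.0, 3.141, 0.001]
force: [0.4, 1.3, 0.8]
opening: 0.0849
```

Call:
{"api": "jog_arm", "payload": {
  "steps": [
    {"delta_pos": [0.026, -0.037, 0], "rotation": [0, 0, 0], "gripper": 0.085},
    {"delta_pos": [0.052, -0.075, 0], "rotation": [0, 0, 0], "gripper": 0.085},
    {"delta_pos": [0.078, -0.112, 0], "rotation": [0, 0, 0], "gripper": 0.085},
    {"delta_pos": [0.104, -0.15, 0], "rotation": [0, 0, 0], "gripper": 0.085},
    {"delta_pos": [0.13, -0.187, 0], "rotation": [0, 0, 0], "gripper": 0.085}
  ]
}}

```text
time_s: 2.3
position: [0.4971, -0.0636, 0.3014]
orientation: [0.001, 3.141, 0.0]
force: [0.1, -0.0, -0.4]
opening: 0.0848
```

Call:
{"api": "jog_arm", "payload": {
  "steps": [
    {"delta_pos": [0.03, -0.043, 0], "rotation": [0, 0, 0], "gripper": 0.085},
    {"delta_pos": [0.06, -0.086, 0], "rotation": [0, 0, 0], "gripper": 0.085},
    {"delta_pos": [0.09, -0.13, 0], "rotation": [0, 0, 0], "gripper": 0.085},
    {"delta_pos": [0.1205, -0.1735, 0], "rotation": [0, 0, 0], "gripper": 0.085},
    {"delta_pos": [0.1205, -0.1735, -0.03], "rotation": [0, 0, 0], "gripper": 0.085}
  ]
}}

```text
time_s: 2.8
position: [0.622, -0.2413, 0.274]
orientation: [0.007, 3.131, -0.008]
force: [0.1, -0.4, -0.5]
opening: 0.0849
```

Call:
{"api": "jog_arm", "payload": {
  "steps": [
    {"delta_pos": [0, 0, -0.03], "rotation": [0, 0, 0], "gripper": 0.085},
    {"delta_pos": [0, 0, -0.06], "rotation": [0, 0, 0], "gripper": 0.085},
    {"delta_pos": [0, 0, -0.09], "rotation": [0, 0, 0], "gripper": 0.085},
    {"delta_pos": [0, 0, -0.115], "rotation": [0, 0, 0], "gripper": 0.085},
    {"delta_pos": [0, 0, -0.13], "rotation": [0, 0, 0], "gripper": 0.085}
  ]
}}

```text
time_s: 3.3
position: [0.6155, -0.2348, 0.1382]
orientation: [-0.0, -3.138, -0.002]
force: [0.2, 0.1, 0.2]
opening: 0.0851
```

Run:
```python
from h import *
print(monitor.state()['position'])
im=eyes.get_image("scene");cv2.imwrite("pics/a.png",cv2.resize(im[190:340,200:360],None,fx=3.5,fy=3.5,interpolation=cv2.INTER_CUBIC))
```

```text
[ 0.61547444 -0.2347727   0.13820906]
```

View pics/a.png

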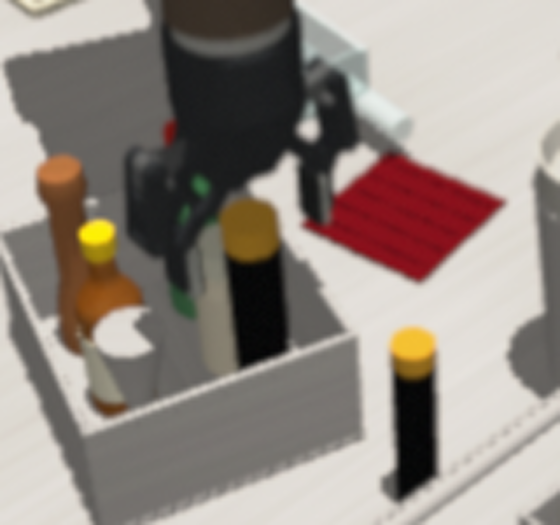

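The fingers straddle the cap at crop (250,220), with the pads at about (190,250) and (318,190). Nothing is touched. Closing.

Call:
{"api": "jog_arm", "payload": {
  "steps": [
    {"delta_pos": [0.001, -0.001, 0.002], "rotation": [0, 0, 0], "gripper": 0.02},
    {"delta_pos": [0.001, -0.001, 0.002], "rotation": [0, 0, 0], "gripper": 0.02},
    {"delta_pos": [0.001, -0.001, 0.002], "rotation": [0, 0, 0], "gripper": 0.02},
    {"delta_pos": [0.001, -0.001, 0.002], "rotation": [0, 0, 0], "gripper": 0.02},
    {"delta_pos": [0.001, -0.001, 0.002], "rotation": [0, 0, 0], "gripper": 0.02}
  ],
  "newtons": 80
}}

```text
time_s: 3.85
position: [0.6189, -0.2367, 0.1453]
orientation: [-0.0, 3.138, -0.002]
force: [0.5, -0.7, 4.7]
opening: 0.0323
```

Call:
{"api": "jog_arm", "payload": {
  "steps": [
    {"delta_pos": [0, 0, 0], "rotation": [0, 0, 0], "gripper": 0.02},
    {"delta_pos": [0, 0, 0], "rotation": [0, 0, 0], "gripper": 0.02},
    {"delta_pos": [0, 0, 0.01], "rotation": [0, 0, 0], "gripper": 0.02},
    {"delta_pos": [0, 0, 0.03], "rotation": [0, 0, 0], "gripper": 0.02},
    {"delta_pos": [0, 0, 0.06], "rotation": [0, 0, 0], "gripper": 0.02}
  ]
}}

```text
time_s: 4.35
position: [0.6159, -0.2354, 0.2012]
orientation: [0.0, -3.135, -0.004]
force: [0.7, -0.5, -2.2]
opening: 0.0325
```

Call:
{"api": "jog_arm", "payload": {
  "steps": [
    {"delta_pos": [0, 0, 0.03], "rotation": [0, 0, 0], "gripper": 0.02},
    {"delta_pos": [0, 0, 0.06], "rotation": [0, 0, 0], "gripper": 0.02},
    {"delta_pos": [0, 0, 0.09], "rotation": [0, 0, 0], "gripper": 0.02},
    {"delta_pos": [-0.01, 0.02, 0.105], "rotation": [0, 0, 0], "gripper": 0.02},
    {"delta_pos": [-0.025, 0.05, 0.11], "rotation": [0, 0, 0], "gripper": 0.02}
  ]
}}

```text
time_s: 4.85
position: [0.5933, -0.1872, 0.3148]
orientation: [0.004, 3.139, -0.002]
force: [-0.5, 0.1, -1.9]
opening: 0.0323
```

Call:
{"api": "jog_arm", "payload": {
  "steps": [
    {"delta_pos": [-0.014, 0.03, 0], "rotation": [0, 0, 0], "gripper": 0.02},
    {"delta_pos": [-0.03, 0.062, 0], "rotation": [0, 0, 0], "gripper": 0.02},
    {"delta_pos": [-0.05, 0.1, 0], "rotation": [0, 0, 0], "gripper": 0.02},
    {"delta_pos": [-0.064, 0.13, -0.02], "rotation": [0, 0, 0], "gripper": 0.02},
    {"delta_pos": [-0.07, 0.146, -0.05], "rotation": [0, 0, 0], "gripper": 0.02}
  ]
}}

```text
time_s: 5.35
position: [0.5222, -0.038, 0.265]
orientation: [-0.004, 3.138, 0.001]
force: [0.4, -0.6, -1.5]
opening: 0.0327
```

Call:
{"api": "jog_arm", "payload": {
  "steps": [
    {"delta_pos": [0, 0, -0.03], "rotation": [0, 0, 0], "gripper": 0.02},
    {"delta_pos": [0, 0, -0.06], "rotation": [0, 0, 0], "gripper": 0.02},
    {"delta_pos": [0, 0, -0.08], "rotation": [0, 0, 0], "gripper": 0.02},
    {"delta_pos": [0, 0, -0.09], "rotation": [0, 0, 0], "gripper": 0.02},
    {"delta_pos": [0, 0, -0.09], "rotation": [0, 0, 0], "gripper": 0.02}
  ]
}}

```text
time_s: 5.85
position: [0.5215, -0.0401, 0.1719]
orientation: [0.0, -3.138, -0.001]
force: [0.6, -0.5, -2.6]
opening: 0.0324
```

Call:
{"api": "jog_arm", "payload": {
  "steps": [
    {"delta_pos": [0, 0, -0.015], "rotation": [0, 0, 0], "gripper": 0.02},
    {"delta_pos": [0, 0, -0.022], "rotation": [0, 0, 0], "gripper": 0.02},
    {"delta_pos": [0, 0, -0.025], "rotation": [0, 0, 0], "gripper": 0.02},
    {"delta_pos": [0, 0, -0.026], "rotation": [0, 0, 0], "gripper": 0.02},
    {"delta_pos": [0, 0, -0.027], "rotation": [0, 0, 0], "gripper": 0.02}
  ]
}}

```text
time_s: 6.35
position: [0.5233, -0.0403, 0.147]
orientation: [-0.0, 3.14, -0.0]
force: [0.2, -0.1, -2.9]
opening: 0.0326
```

Call:
{"api": "jog_arm", "payload": {
  "steps": [
    {"delta_pos": [0, 0, -0.001], "rotation": [0, 0, 0], "gripper": 0.02},
    {"delta_pos": [0, 0, -0.001], "rotation": [0, 0, 0], "gripper": 0.02},
    {"delta_pos": [0, 0, -0.002], "rotation": [0, 0, 0], "gripper": 0.02},
    {"delta_pos": [0, 0, -0.002], "rotation": [0, 0, 0], "gripper": 0.02},
    {"delta_pos": [0, 0, -0.003], "rotation": [0, 0, 0], "gripper": 0.02}
  ]
}}

```text
time_s: 6.85
position: [0.5237, -0.0403, 0.1452]
orientation: [-0.0, 3.139, -0.0]
force: [-3.8, 0.1, 14.3]
opening: 0.0324
```

Contact is felt at 14 N. I'll ease off slightly, release and hold.

Call:
{"api": "jog_arm", "payload": {
  "steps": [
    {"delta_pos": [0, 0, 0.001], "rotation": [0, 0, 0], "gripper": 0.02},
    {"delta_pos": [0, 0, 0.001], "rotation": [0, 0, 0], "gripper": 0.085},
    {"delta_pos": [0, 0, 0.001], "rotation": [0, 0, 0], "gripper": 0.085},
    {"delta_pos": [0, 0, 0.001], "rotation": [0, 0, 0], "gripper": 0.085},
    {"delta_pos": [0, 0, 0.001], "rotation": [0, 0, 0], "gripper": 0.085}
  ]
}}

```text
time_s: 7.35
position: [0.5228, -0.0402, 0.1441]
orientation: [0.0, -3.141, -0.0]
force: [-0.2, -0.3, -0.1]
opening: 0.0848
```

Call:
{"api": "jog_arm", "payload": {
  "steps": [
    {"delta_pos": [0, 0, 0.001], "rotation": [0, 0, 0], "gripper": 0.085},
    {"delta_pos": [0, 0, 0.001], "rotation": [0, 0, 0], "gripper": 0.085},
    {"delta_pos": [0, 0, 0.02], "rotation": [0, 0, 0], "gripper": 0.085},
    {"delta_pos": [0, 0, 0.05], "rotation": [0, 0, 0], "gripper": 0.085},
    {"delta_pos": [0, 0, 0.085], "rotation": [0, 0, 0], "gripper": 0.085}
  ]
}}

```text
time_s: 7.85
position: [0.5219, -0.0402, 0.2291]
orientation: [0.0, -3.139, -0.0]
force: [0.1, -0.2, 0.3]
opening: 0.0849
```

Call:
{"api": "jog_arm", "payload": {
  "steps": [
    {"delta_pos": [-0.015, 0, 0.01], "rotation": [0, -8, 0], "gripper": 0.085},
    {"delta_pos": [-0.03, 0, 0.015], "rotation": [0, -16, 0], "gripper": 0.085},
    {"delta_pos": [-0.045, 0, 0.01], "rotation": [0, -24, 0], "gripper": 0.085},
    {"delta_pos": [-0.06, 0, 0], "rotation": [0, -32, 0], "gripper": 0.085},
    {"delta_pos": [-0.07, 0, 0], "rotation": [0, -40, 0], "gripper": 0.085}
  ]
}}

```text
time_s: 8.35
position: [0.4508, -0.04, 0.2286]
orientation: [-0.0, 2.439, -0.0]
force: [-0.1, 0.5, -1.2]
opening: 0.085
```

Call:
{"api": "jog_arm", "payload": {
  "steps": [
    {"delta_pos": [0, 0, -0.01], "rotation": [0, -5, 0], "gripper": 0.085},
    {"delta_pos": [0.005, 0, -0.02], "rotation": [0, -5, 0], "gripper": 0.085},
    {"delta_pos": [0.0105, 0, -0.034], "rotation": [0, -5, 0], "gripper": 0.085},
    {"delta_pos": [0.0105, 0, -0.034], "rotation": [0, -5, 0], "gripper": 0.085},
    {"delta_pos": [0.0105, 0, -0.034], "rotation": [0, -5, 0], "gripper": 0.085}
  ]
}}

```text
time_s: 8.85
position: [0.4632, -0.0402, 0.1953]
orientation: [-0.0, 2.357, 0.0]
force: [0.4, 0.4, 0.3]
opening: 0.0851
```

Run:
```python
from h import *
s=monitor.state();print(s['position'],s['joint_positions'],R.from_rotvec(s['orientation']).as_matrix().round(3))
a=eyes.get_image("top");b=eyes.get_image("scene")
hsv=cv2.cvtColor(a,cv2.COLOR_BGR2HSV);g=(hsv[...,0]>14)&(hsv[...,0]<27)&(hsv[...,1]>140)&(hsv[...,2]>120)
n,l,st,ce=cv2.connectedComponentsWithStats(g.astype(np.uint8))
for i in range(1,n):
    if st[i,4]>25 and 280<ce[i][0]<380 and ce[i][1]>130: print(st[i],ce[i],onz("top",ce[i],.17))
cv2.imwrite("pics/b.png",np.hstack([cv2.resize(x[v:v+120,u:u+120],(400,400),interpolation=cv2.INTER_CUBIC) for x,u,v in((a,265,140),(b,255,170))]))
```

```text
[ 0.46318374 -0.04018396  0.19527344] [-0.15427086 -0.22844853 -0.93781198  0.08287183  0.10890577 -0.10970011] [[-0.708 -0.     0.707]
 [-0.     1.     0.   ]
 [-0.707  0.    -0.708]]
[323 189  13  13 133] [329.06766917 195.29323308] [ 0.52184007 -0.04076978  0.17      ]
```

View pics/b.png

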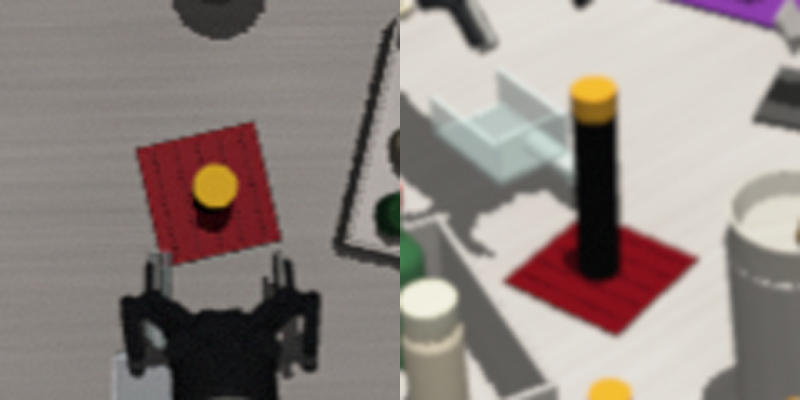

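The muddler stands upright near the mat's centre (cap at top crop (215,186), scene (593,90)), measured at (0.522, -0.041). The open gripper is tilted and clear of it. Slant approach next.

Call:
{"api": "jog_arm", "payload": {
  "steps": [
    {"delta_pos": [0.015, 0, -0.015], "rotation": [0, 0, 0], "gripper": 0.085},
    {"delta_pos": [0.03, 0, -0.03], "rotation": [0, 0, 0], "gripper": 0.085},
    {"delta_pos": [0.045, 0, -0.046], "rotation": [0, 0, 0], "gripper": 0.085},
    {"delta_pos": [0.056, 0, -0.057], "rotation": [0, 0, 0], "gripper": 0.085},
    {"delta_pos": [0.0626, 0, -0.0638], "rotation": [0, 0, 0], "gripper": 0.085}
  ]
}}

```text
time_s: 9.45
position: [0.5271, -0.0402, 0.1314]
orientation: [-0.0, 2.356, 0.0]
force: [-0.6, 0.2, 0.8]
opening: 0.085
```

Call:
{"api": "jog_arm", "payload": {
  "steps": [
    {"delta_pos": [0, 0, 0], "rotation": [0, 0, 0], "gripper": 0.02},
    {"delta_pos": [0, 0, 0], "rotation": [0, 0, 0], "gripper": 0.02},
    {"delta_pos": [0, 0, 0], "rotation": [0, 0, 0], "gripper": 0.02},
    {"delta_pos": [0, 0, 0], "rotation": [0, 0, 0], "gripper": 0.02},
    {"delta_pos": [0, 0, 0], "rotation": [0, 0, 0], "gripper": 0.02}
  ],
  "newtons": 90
}}

```text
time_s: 9.95
position: [0.5263, -0.0404, 0.1327]
orientation: [-0.0, 2.354, -0.001]
force: [-0.4, 0.0, 2.7]
opening: 0.0324
```

Run:
```python
from h import *
s=monitor.state();print(s['position'],s['joint_positions'],s['force'])
```

```text
[ 0.52634693 -0.04038101  0.13265342] [-0.12472265  0.06621868 -0.93006409 -0.20921187  0.08788502 -0.08843237] [-0.37217514  0.03620059  2.72707163]
```

Call:
{"api": "jog_arm", "payload": {
  "steps": [
    {"delta_pos": [0, 0, 0.03], "rotation": [0, 0, 0], "gripper": 0.02},
    {"delta_pos": [0, 0, 0.06], "rotation": [0, 8, 0], "gripper": 0.02},
    {"delta_pos": [0, 0.01, 0.09], "rotation": [0, 16, 0], "gripper": 0.02},
    {"delta_pos": [0, 0.03, 0.11], "rotation": [0, 24, 0], "gripper": 0.02},
    {"delta_pos": [0, 0.06, 0.12], "rotation": [0, 32, 0], "gripper": 0.02}
  ]
}}

```text
time_s: 10.45
position: [0.527, 0.0088, 0.2451]
orientation: [0.006, 2.732, 0.004]
force: [1.7, 0.1, -2.7]
opening: 0.0321
```

Call:
{"api": "jog_arm", "payload": {
  "steps": [
    {"delta_pos": [0, 0.035, 0], "rotation": [0, 8, 0], "gripper": 0.02},
    {"delta_pos": [0, 0.07, 0], "rotation": [0, 16, 0], "gripper": 0.02},
    {"delta_pos": [0, 0.105, 0], "rotation": [0, 24, 0], "gripper": 0.02},
    {"delta_pos": [0, 0.14, 0], "rotation": [0, 28, 0], "gripper": 0.02},
    {"delta_pos": [0, 0.17, 0], "rotation": [0, 28, 0], "gripper": 0.02}
  ]
}}

```text
time_s: 10.95
position: [0.5294, 0.1815, 0.2412]
orientation: [-0.004, -3.062, -0.005]
force: [-0.4, -0.5, -2.4]
opening: 0.0318
```

Call:
{"api": "jog_arm", "payload": {
  "steps": [
    {"delta_pos": [0, 0.03, 0], "rotation": [0, 0, 7], "gripper": 0.02},
    {"delta_pos": [0, 0.06, 0], "rotation": [0, 0, 14], "gripper": 0.02},
    {"delta_pos": [0.001, 0.085, -0.01], "rotation": [0, 0, 21], "gripper": 0.02},
    {"delta_pos": [0.001, 0.085, -0.02], "rotation": [0, 0, 25.7], "gripper": 0.02},
    {"delta_pos": [0.001, 0.085, -0.03], "rotation": [0, 0, 25.7], "gripper": 0.02}
  ]
}}

```text
time_s: 11.45
position: [0.5287, 0.2657, 0.2122]
orientation: [0.681, -2.989, 0.02]
force: [0.3, 0.2, -1.9]
opening: 0.0322
```

Run:
```python
from ov import *
s=monitor.state();print(s['position'],s['joint_positions'],s['force'],R.from_rotvec(s['orientation']).as_matrix().round(3))
print(seat,u,w)
for nm in("top","scene"): cv2.imwrite(f"pics/{nm}0.png",eyes.get_image(nm))
import ov2; ov2.draw("pics/c.png",40)
```

```text
[0.52872002 0.26569047 0.2121876 ] [0.4631143  0.50071094 0.29657599 1.44341807 0.00520063 0.01515917] [ 0.26512635  0.20444441 -1.89422418] [[-0.899 -0.433 -0.071]
 [-0.432  0.901 -0.03 ]
 [ 0.077  0.004 -0.997]]
[0.45343538 0.23918045 0.085     ] [0.78035559 0.37555978 0.5       ] [-0.45053851 -0.21682954  0.8660254 ]
```

View pics/c.png

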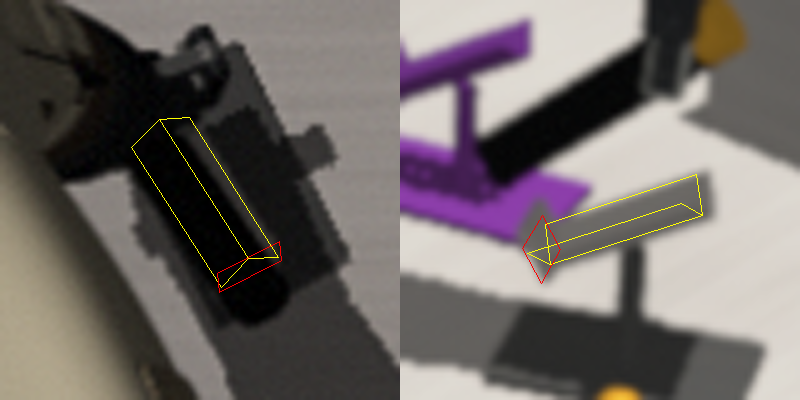

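Call:
{"api": "jog_arm", "payload": {
  "steps": [
    {"delta_pos": [0, 0, 0.01], "rotation": [-2.2, 4.7, 0], "gripper": 0.02},
    {"delta_pos": [-0.001, 0.009, 0.01], "rotation": [-4.6, 9.55, 0], "gripper": 0.02},
    {"delta_pos": [-0.001, 0.009, 0.008], "rotation": [-4.6, 9.55, 0], "gripper": 0.02},
    {"delta_pos": [-0.001, 0.009, 0.008], "rotation": [-4.6, 9.55, 0], "gripper": 0.02},
    {"delta_pos": [-0.001, 0.009, 0.008], "rotation": [-4.6, 9.55, 0], "gripper": 0.02}
  ]
}}

```text
time_s: 12.05
position: [0.5283, 0.273, 0.2222]
orientation: [0.636, -2.817, 0.078]
force: [0.1, 0.3, -2.7]
opening: 0.0325
```

```bash
cat > chk.py <<'E'
from ov import *
import ov2
s=monitor.state();M=R.from_rotvec(s['orientation']).as_matrix();p=s['position']
print(p,s['joint_positions'],s['force'],M.round(3).tolist())
R0=R.from_rotvec([0,2.3555,0]).as_matrix(); rt=R0.T@np.array([-.0041,-.0001,-.1277]); at=R0.T@z
foot=p+M@rt; ax=M@at; d=foot-seat
print("foot",foot,"axis",ax,"rel u,n,w",d@u,d@n,d@w,"slope",np.degrees(np.arcsin(ax[2])))
def shot(out,size=40):
    for nm in("top","scene"):
        im=eyes.get_image(nm)
        for a in(-1,1):
            q=np.array([foot+n*0+np.cross(ax,[0,0,1])/np.linalg.norm(np.cross(ax,[0,0,1]))*.017*a*0+ax*t for t in(0,.165)]);
        q=proj(nm,q).astype(int); cv2.line(im,tuple(q[0].tolist()),tuple(q[1].tolist()),(0,255,0),1)
        cv2.imwrite(f"pics/{nm}0.png",im)
    ov2.draw(out,size)
E
python3 -c "
from chk import *
shot('pics/d.png')"
```

```text
[0.52829929 0.27297202 0.22216157] [0.47187978 0.66445793 0.56988934 1.7347194  0.01034869 0.02629086] [ 0.11468783  0.30125017 -2.65308881] [[-0.873, -0.429, -0.232], [-0.416, 0.903, -0.107], [0.256, 0.003, -0.967]]
foot [0.42666092 0.22475721 0.1615886 ] axis [0.78173156 0.36985147 0.50210125] rel u,n,w 0.01198391383458679 -0.001385466349613587 0.08151798706679846 slope 30.139115143489587
```

View pics/d.png

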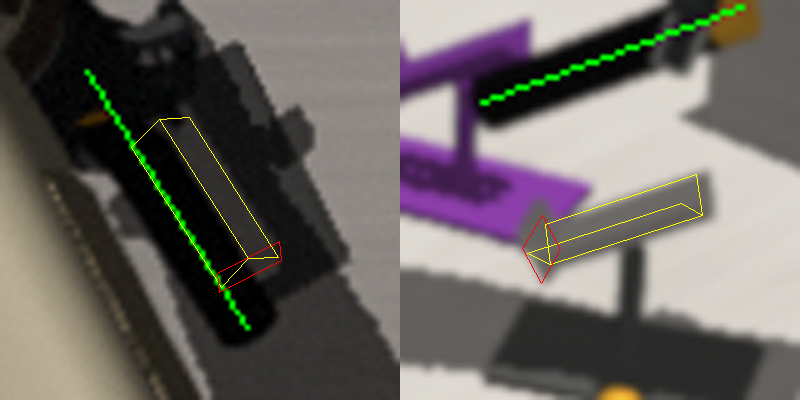

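The muddler is held at about 30°, and the predicted axis overlays it in both views (foot at top crop (248,328), scene (483,103)). I'll descend perpendicular to the slope.

Call:
{"api": "jog_arm", "payload": {
  "steps": [
    {"delta_pos": [0.006, 0.004, -0.011], "rotation": [0, 0, 0], "gripper": 0.02},
    {"delta_pos": [0.012, 0.008, -0.024], "rotation": [0, 0, 0], "gripper": 0.02},
    {"delta_pos": [0.018, 0.011, -0.037], "rotation": [0, 0, 0], "gripper": 0.02},
    {"delta_pos": [0.024, 0.014, -0.049], "rotation": [0, 0, 0], "gripper": 0.02},
    {"delta_pos": [0.0284, 0.0159, -0.0563], "rotation": [0, 0, 0], "gripper": 0.02}
  ]
}}

```text
time_s: 12.65
position: [0.5566, 0.2897, 0.1625]
orientation: [0.637, -2.811, 0.08]
force: [-0.3, 0.4, -1.8]
opening: 0.032
```

```bash
python3 -c "
from chk import *
shot('pics/e.png',32)"
```

```text
[0.55661471 0.28970668 0.16246983] [0.47482257 0.76579772 0.60072897 1.66918485 0.01099873 0.027603  ] [-0.3217684   0.41415448 -1.81664922] [[-0.871, -0.431, -0.237], [-0.417, 0.902, -0.109], [0.261, 0.003, -0.965]]
foot [0.45477405 0.24121718 0.10245852] axis [0.78345415 0.37203726 0.49778295] rel u,n,w 0.010538810857776916 0.0012547187992221892 0.014074773680329899 slope 29.853429420748515
```

View pics/e.png

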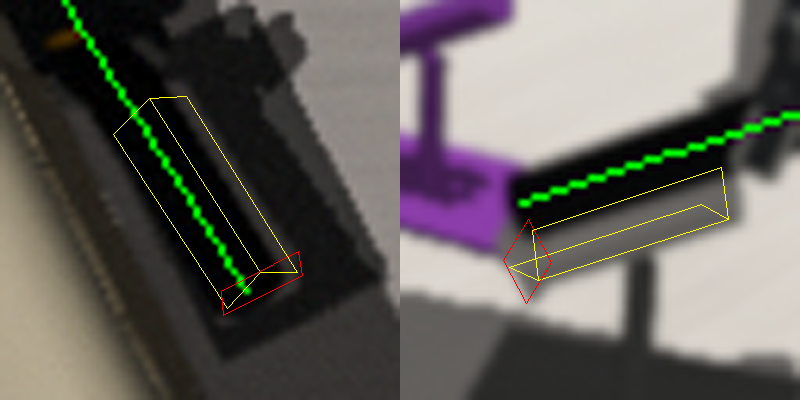

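Call:
{"api": "jog_arm", "payload": {
  "steps": [
    {"delta_pos": [0.0023, 0.0011, 0.0], "rotation": [0, 0, 0], "gripper": 0.02},
    {"delta_pos": [0.004, 0.002, -0.0025], "rotation": [0, 0, 0], "gripper": 0.02},
    {"delta_pos": [0.0055, 0.0027, -0.005], "rotation": [0, 0, 0], "gripper": 0.02},
    {"delta_pos": [0.0068, 0.0033, -0.0072], "rotation": [0, 0, 0], "gripper": 0.02},
    {"delta_pos": [0.0068, 0.0033, -0.0072], "rotation": [0, 0, 0], "gripper": 0.02}
  ]
}}

```text
time_s: 13.25
position: [0.5635, 0.293, 0.1577]
orientation: [0.638, -2.814, 0.079]
force: [-0.2, 0.4, -1.9]
opening: 0.0323
```

Call:
{"api": "jog_arm", "payload": {
  "steps": [
    {"delta_pos": [0, 0, 0], "rotation": [0, 0, 0], "gripper": 0.02},
    {"delta_pos": [0.0004, 0.0002, -0.0009], "rotation": [0, 0, 0], "gripper": 0.02},
    {"delta_pos": [0.0009, 0.0004, -0.0017], "rotation": [0, 0, 0], "gripper": 0.02},
    {"delta_pos": [0.0009, 0.0004, -0.0017], "rotation": [0, 0, 0], "gripper": 0.02},
    {"delta_pos": [0.0009, 0.0004, -0.0017], "rotation": [0, 0, 0], "gripper": 0.02}
  ]
}}

```text
time_s: 13.75
position: [0.5644, 0.2933, 0.1562]
orientation: [0.638, -2.814, 0.079]
force: [0.4, -0.0, -2.3]
opening: 0.0325
```

```bash
python3 chk.py
```

```text
[0.56439838 0.29334689 0.15619557] [0.47435138 0.78654531 0.62455673 1.66932548 0.01092509 0.02732814] [ 0.40754941 -0.00892711 -2.30948403] [[-0.872, -0.431, -0.234], [-0.417, 0.903, -0.108], [0.258, 0.004, -0.966]]
foot [0.46270618 0.24495731 0.09585276] axis [0.78221733 0.37122004 0.50033162] rel u,n,w 0.014830455200282932 0.0011850211330408208 0.003969315749381554 slope 30.021942300555658
```

Call:
{"api": "jog_arm", "payload": {
  "steps": [
    {"delta_pos": [0.0005, 0.0002, -0.0009], "rotation": [0, 0, 0], "gripper": 0.02},
    {"delta_pos": [0.0007, 0.0003, -0.0013], "rotation": [0, 0, 0], "gripper": 0.02},
    {"delta_pos": [0.0009, 0.0004, -0.0017], "rotation": [0, 0, 0], "gripper": 0.02},
    {"delta_pos": [0.0011, 0.0005, -0.0022], "rotation": [0, 0, 0], "gripper": 0.02},
    {"delta_pos": [0.0011, 0.0005, -0.0022], "rotation": [0, 0, 0], "gripper": 0.02}
  ]
}}

```text
time_s: 14.25
position: [0.5655, 0.2939, 0.1539]
orientation: [0.638, -2.814, 0.079]
force: [-0.3, 0.8, -2.0]
opening: 0.0324
```

Call:
{"api": "jog_arm", "payload": {
  "steps": [
    {"delta_pos": [0.0002, 0.0001, -0.0004], "rotation": [0, 0, 0], "gripper": 0.02},
    {"delta_pos": [0.0005, 0.0002, -0.0009], "rotation": [0, 0, 0], "gripper": 0.02},
    {"delta_pos": [0.0005, 0.0002, -0.0009], "rotation": [0, 0, 0], "gripper": 0.02},
    {"delta_pos": [0.0005, 0.0002, -0.0009], "rotation": [0, 0, 0], "gripper": 0.02},
    {"delta_pos": [0.0005, 0.0002, -0.0009], "rotation": [0, 0, 0], "gripper": 0.02}
  ]
}}

```text
time_s: 14.75
position: [0.566, 0.2941, 0.1532]
orientation: [0.638, -2.814, 0.079]
force: [0.0, -0.0, -2.6]
opening: 0.0322
```

Call:
{"api": "jog_arm", "payload": {
  "steps": [
    {"delta_pos": [0.0002, 0.0001, -0.0004], "rotation": [0, 0, 0], "gripper": 0.02},
    {"delta_pos": [0.0005, 0.0002, -0.0009], "rotation": [0, 0, 0], "gripper": 0.02},
    {"delta_pos": [0.0007, 0.0003, -0.0013], "rotation": [0, 0, 0], "gripper": 0.02},
    {"delta_pos": [0.0007, 0.0003, -0.0013], "rotation": [0, 0, 0], "gripper": 0.02},
    {"delta_pos": [0.0007, 0.0003, -0.0013], "rotation": [0, 0, 0], "gripper": 0.02}
  ]
}}

```text
time_s: 15.25
position: [0.5664, 0.2945, 0.1521]
orientation: [0.638, -2.814, 0.078]
force: [-1.6, -0.2, 1.4]
opening: 0.032
```

Call:
{"api": "jog_arm", "payload": {
  "steps": [
    {"delta_pos": [0.0002, 0.0001, -0.0004], "rotation": [0, 0, 0], "gripper": 0.02},
    {"delta_pos": [0.0005, 0.0002, -0.0009], "rotation": [0, 0, 0], "gripper": 0.02},
    {"delta_pos": [0.0005, 0.0002, -0.0009], "rotation": [0, 0, 0], "gripper": 0.02},
    {"delta_pos": [0.0005, 0.0002, -0.0009], "rotation": [0, 0, 0], "gripper": 0.02},
    {"delta_pos": [0.0005, 0.0002, -0.0009], "rotation": [0, 0, 0], "gripper": 0.02}
  ]
}}

```text
time_s: 15.75
position: [0.5667, 0.2948, 0.1516]
orientation: [0.638, -2.814, 0.078]
force: [-4.5, 0.9, 5.7]
opening: 0.0322
```

Seated contact in the V at the expected depth. Now I'll slide down the slope to the stop.

Call:
{"api": "jog_arm", "payload": {
  "steps": [
    {"delta_pos": [-0.0018, -0.0009, -0.0006], "rotation": [0, 0, 0], "gripper": 0.02},
    {"delta_pos": [-0.0038, -0.0018, -0.0019], "rotation": [0, 0, 0], "gripper": 0.02},
    {"delta_pos": [-0.006, -0.0029, -0.0033], "rotation": [0, 0, 0], "gripper": 0.02},
    {"delta_pos": [-0.008, -0.0039, -0.0046], "rotation": [0, 0, 0], "gripper": 0.02},
    {"delta_pos": [-0.008, -0.0039, -0.0046], "rotation": [0, 0, 0], "gripper": 0.02}
  ]
}}

```text
time_s: 16.25
position: [0.5593, 0.2921, 0.1468]
orientation: [0.639, -2.816, 0.075]
force: [-2.0, 4.6, 4.5]
opening: 0.0323
```

Call:
{"api": "jog_arm", "payload": {
  "steps": [
    {"delta_pos": [-0.0008, -0.0004, -0.0005], "rotation": [0, 0, 0], "gripper": 0.02},
    {"delta_pos": [-0.0016, -0.0008, -0.001], "rotation": [0, 0, 0], "gripper": 0.02},
    {"delta_pos": [-0.0023, -0.0011, -0.0015], "rotation": [0, 0, 0], "gripper": 0.02},
    {"delta_pos": [-0.0023, -0.0011, -0.0015], "rotation": [0, 0, 0], "gripper": 0.02},
    {"delta_pos": [-0.0023, -0.0011, -0.0015], "rotation": [0, 0, 0], "gripper": 0.02}
  ]
}}

```text
time_s: 16.75
position: [0.5589, 0.2919, 0.1465]
orientation: [0.64, -2.821, 0.073]
force: [1.3, 7.2, 6.6]
opening: 0.0319
```

```bash
python3 chk.py
```

```text
[0.55890212 0.29189465 0.14651181] [0.47533007 0.76886998 0.56807035 1.62232588 0.01300294 0.0273508 ] [1.30481254 7.16535298 6.60443907] [[-0.873, -0.431, -0.228], [-0.419, 0.902, -0.103], [0.25, 0.006, -0.968]]
foot [0.4576177  0.24379743 0.08525632] axis [0.77885082 0.36877123 0.50734522] rel u,n,w 0.005125812219015719 0.002346546877334552 -0.0026634152197486196 slope 30.487157360833976
```

Call:
{"api": "jog_arm", "payload": {
  "steps": [
    {"delta_pos": [-0.0004, 0.0009, 0], "rotation": [0, 0, 0], "gripper": 0.02},
    {"delta_pos": [-0.0008, 0.0016, 0], "rotation": [0, 0, 0], "gripper": 0.02},
    {"delta_pos": [-0.0008, 0.0016, 0.0006], "rotation": [0, 0, 0], "gripper": 0.02},
    {"delta_pos": [-0.001, 0.0016, 0.001], "rotation": [0, 0, 0], "gripper": 0.02},
    {"delta_pos": [-0.001, 0.0016, 0.001], "rotation": [0, 0, 0], "gripper": 0.02}
  ]
}}

```text
time_s: 17.25
position: [0.5587, 0.292, 0.1466]
orientation: [0.639, -2.822, 0.077]
force: [4.8, 3.4, 4.5]
opening: 0.0321
```

```bash
python3 -c "
from chk import *
shot('pics/f.png',26)"
```

```text
[0.55872087 0.2920376  0.14656827] [0.47676906 0.76908948 0.5685298  1.62304995 0.0105947  0.02986881] [4.77070503 3.35612751 4.47470145] [[-0.873, -0.431, -0.227], [-0.418, 0.903, -0.105], [0.25, 0.003, -0.968]]
foot [0.45747245 0.24380503 0.08535971] axis [0.77854092 0.36991615 0.50698725] rel u,n,w 0.005067009547084228 0.00241638164322565 -0.0025100830185083058 slope 30.463359468876124
```

View pics/f.png

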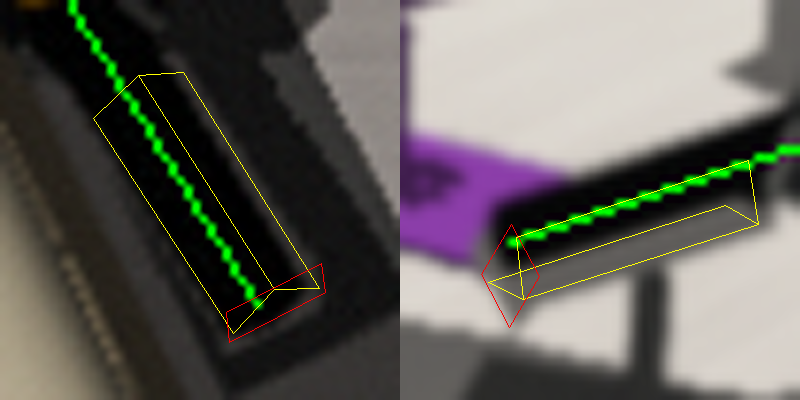

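Force is now almost all along the slope (about 8 N against only about 3 N normal), so the foot is on the stop. The picture agrees: foot edge at scene crop (492,215), against the stop. Releasing and retreating along the tool axis.

Call:
{"api": "jog_arm", "payload": {
  "steps": [
    {"delta_pos": [0.0004, 0.0002, 0.0003], "rotation": [0, 0, 0], "gripper": 0.02},
    {"delta_pos": [0.0004, 0.0002, 0.0003], "rotation": [0, 0, 0], "gripper": 0.085},
    {"delta_pos": [0.0004, 0.0002, 0.0003], "rotation": [0, 0, 0], "gripper": 0.085},
    {"delta_pos": [0.0004, 0.0002, 0.0003], "rotation": [0, 0, 0], "gripper": 0.085},
    {"delta_pos": [0.0004, 0.0002, 0.0003], "rotation": [0, 0, 0], "gripper": 0.085}
  ]
}}

```text
time_s: 17.85
position: [0.556, 0.291, 0.1456]
orientation: [0.637, -2.813, 0.079]
force: [1.2, -0.1, 0.0]
opening: 0.0848
```

Call:
{"api": "jog_arm", "payload": {
  "steps": [
    {"delta_pos": [0.0023, 0.001, 0.01], "rotation": [0, 0, 0], "gripper": 0.085},
    {"delta_pos": [0.006, 0.003, 0.025], "rotation": [0, 0, 0], "gripper": 0.085},
    {"delta_pos": [0.012, 0.006, 0.05], "rotation": [0, 0, 0], "gripper": 0.085},
    {"delta_pos": [0.02, 0.01, 0.085], "rotation": [0, 0, 0], "gripper": 0.085},
    {"delta_pos": [0.028, 0.014, 0.12], "rotation": [0, 0, 0], "gripper": 0.085}
  ]
}}

```text
time_s: 18.35
position: [0.584, 0.3052, 0.2682]
orientation: [0.638, -2.814, 0.079]
force: [1.5, 1.0, 0.8]
opening: 0.0851
```

Call:
{"api": "jog_arm", "payload": {
  "steps": [
    {"delta_pos": [-0.01, 0.04, 0.02], "rotation": [0, 0, 0], "gripper": 0.085},
    {"delta_pos": [-0.04, 0.07, 0.04], "rotation": [0, 0, 0], "gripper": 0.085},
    {"delta_pos": [-0.07, 0.1, 0.06], "rotation": [0, 0, 0], "gripper": 0.085},
    {"delta_pos": [-0.1, 0.13, 0.08], "rotation": [0, 0, 0], "gripper": 0.085},
    {"delta_pos": [-0.13, 0.16, 0.08], "rotation": [0, 0, 0], "gripper": 0.085}
  ]
}}

```text
time_s: 18.85
position: [0.4733, 0.4726, 0.3183]
orientation: [0.643, -2.856, 0.046]
force: [0.1, 0.1, 1.0]
opening: 0.0848
```

Run:
```python
from ov import *
import ov2
s=monitor.state();print(s['position'],s['force'],s['time_s'])
for nm in("top","scene"): cv2.imwrite(f"pics/{nm}0.png",eyes.get_image(nm))
for nm in("top","scene"): print(nm,finder.landmark_of(nm,"muddler_cap")[:3],proj(nm,seat+.165*u))
ims=[]
for nm in("top","scene"):
    im=cv2.imread(f"pics/{nm}0.png"); c=proj(nm,seat+.08*u)[0]; a,b=(c-30).astype(int); im=cv2.resize(im[b:b+60,a:a+60],(400,400),interpolation=cv2.INTER_CUBIC)
    th=np.linspace(0,2*np.pi,40)
    for t in(0,.165):
        q=np.array([seat+u*t+.017*(n*np.cos(x)+w*np.sin(x)) for x in th]); cv2.polylines(im,[np.round((proj(nm,q)-[a,b]+.5)*400/60).astype(np.int32)],True,(0,255,0),1)
    ims.append(im)
cv2.imwrite("pics/g.png",np.hstack(ims))
```

```text
[0.47333311 0.47256722 0.3183306 ] [0.06943873 0.08100293 1.01163676] 18.85
top [{'centre': [388.9, 119.9], 'conf': 0.69}, {'centre': [197.5, 175.4], 'conf': 0.67}, {'centre': [383.2, 202.5], 'conf': 0.64}] [[199.1162055  176.11042473]]
scene [{'centre': [313.6, 285.7], 'conf': 0.74}, {'centre': [425.6, 160.0], 'conf': 0.55}] [[421.72564913 158.64829855]]
```

View pics/g.png

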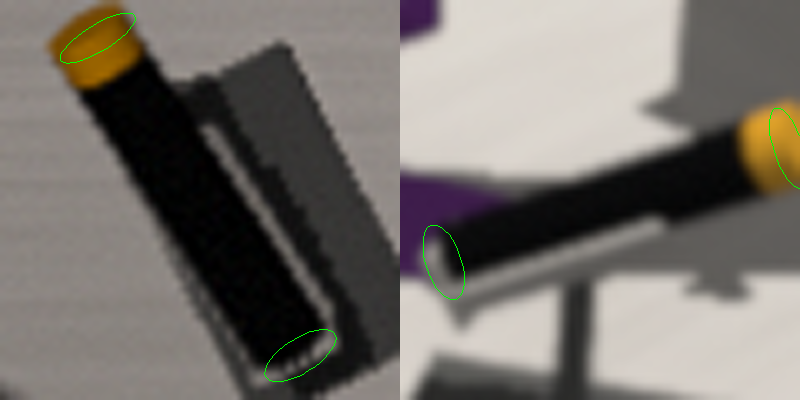

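Run:
```python
from h import *
print(manip.sign_off(), monitor.state()['time_s'])
```

```text
the job is handed in; nothing more can be done
the job is handed in; nothing more can be done
```

The muddler went through both stages and the job is handed in at about 19 s of the 54 s. I have no verdict back.

- **Mat:** I took the larger muddler from the bin from above, stood it on the red mat and let go. The cameras then showed it upright, about 1 mm from the mat's centre.
- **Rest:** I took it again at a 45° slant and lowered it into the grey V rest. I slid it down until the force along the slope reached about 8 N, then released it and backed away. The last pictures show it lying in the trough, black foot down and gold cap up, with the arm clear.

**Check that disagreed:** the foot came to rest about 5 mm up-slope and 2 mm sideways from where I had calculated the seat. The steady force along the slope, and the empty trough also sitting a few millimetres up-slope of my model, suggest it is against the stop and my seat estimate was off. Even if the estimate was right, it is about 6 mm off by the arm's readings, under the 8 mm limit. I did not push on the cap to confirm.

**Not checked:** I did not measure the other tools, the tins or the scoop at the end. The force readings showed no sign of touching any of them.

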